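# Lift the draining bucket off its trunnion stand

### The arm

A 6-joint arm with a two-finger parallel gripper is mounted at the origin on a cart in front of the work surface, level with it; the furniture and walls round the work are solid. World frame = base frame: x ahead of the robot, y to its left, z up, the work surface at z = 0. Lengths are in m, angles in rad, forces in N, time in s.
With the tool pointing down it reaches from about 0.35 to 0.775 m from the base axis. Payload 5.5 kg.
Tool frame: the origin (TCP) lies at the very end of the fingers, on their centre line; the grasp point (between the pads) lies 19 mm behind it (grip_point_offset is the distance from the TCP to the grasp point, in m); z points along the fingers, y is the direction in which the jaws open and shut (so a half turn about z gives the same grasp; the last joint's range is limited). The gripper opens to 85 mm and grips with 20 to 120 N. Pads are 22 mm wide; open, the fingers measure 114 mm over their backs; the gripper's body (76 mm by 85 mm) begins 54 mm behind the grasp point. The pads swing forward as they close: fully open they stand 13 mm farther back than shut.
Start: joints at [1.061, 0.313, 0.046, 1.304, 0, 1.431], TCP at [0.208, 0.536, 0.231] pointing down, gripper open.
Joint ranges: [-2.76, 2.76], [-0.86, 1.69], [-1.03, 1.26], [-2.2, 2.34], [-1.47, 1.5], [-3.14, 3.14]. Speed limits (rad/s): [2.57, 2.57, 3.14, 3.14, 3.14, 3.14].

### API

Orientations are given as a unit quaternion [w, x, y, z].
In Python, from workcell import * gives the robot as it stands.
- The arm moves only by the shell command python3 -m crank 'ROWS' [OPENING] [FORCE]. ROWS is a JSON object of lists of equal length, an entry for each row: "travel": the shift along the tool's x, y, z in units of 40 mm (1.0 is 40 mm), a list of three; "turn": the turn about the tool's z in rad. In form: {"travel": [[x, y, z], ...], "turn": [turn, ...]}. A call has 1 to 5 rows; each row is the pose to reach, as a shift and turn from the pose commanded when the call began, along the tool's axes at that moment; what a row does not reach only later rows make up. A row lasts 1/12 s, in which the tool goes at most 41.7 mm and 7.16 degrees, less where a joint would pass 70% of its speed; a pose out of reach is approached as far as the arm can. A call with a gripper value outside its range is refused whole. OPENING is the finger opening in mm, from 0 to 85.4, set as the call begins (- or left out, the last holds). The fingers move at their own pace and stop on an object; FORCE is the grip in N (left out, the last holds). Time passes only in rows, so rows that repeat a pose let the fingers close. It gives the time, the measured TCP pose, the force and the opening at its end, in the units of the state.
- get_state(): the state, without advancing time (a new reading comes with each control period).
- read_camera(name): name is "scene" or "top" or "wrist"; returns a dict with "image" (384x512x3 uint8, red, green, blue), "K" (3x3 intrinsics, pixels), "R" (3x3) and "t" (3): a world point X has camera coordinates R X + t. Camera axes: x right, y down, z forward; pixel columns grow to the right and rows downward; lengths in m; the calibration is good to about 2 mm. A picture is of the moment at which its call begins. There is no depth.
- hand_in(): hands the job in, once; it reports no verdict.
The state is a dict: "clock": time; "joint_pos": joint angles; "qvel": joint speeds; "tau": joint torques, N m; "tcp_pos": TCP position; "orientation": TCP orientation; "wrist_force": force on the tool from outside, world axes, zero at the start; "ft_torque": the same for the moment, N m; "finger_gap": finger opening in m.
Only numpy, scipy, OpenCV 4.12 (cv2) and the standard library are available. Lean on these libraries where they do the work, as an engineer would, in place of code of your own. Each camera call takes 0.05 s, during which the arm holds its last target. There are 200 camera calls.

### The job

Swing the long bar that retains the draining bucket well out of the way, at least 60 degrees, and leave it open. Then take the bucket by its wooden grip, ease its two trunnions out of the stand's tracks by whichever side is open (feel for it; do not force the bucket against the stand), and without tipping it or spilling the kiln stilt, set it down gently, upright, on the middle of the square wooden bat and let go. Do not disturb the bowl and the cup.

Things in the scene. Friction and masses are not known exactly. Their poses are not given: they have to be found in the camera images.
- stand: Grey drip stand fixed to the worktop: base 250 x 100 x 10 mm, origin under its centre; x along the trunnions (the bar's pivot is at the +x end, far from the robot), y across, z up. Two upright housings (|x| 58 to 87 mm, |y| to 44 mm, 106 mm high) with the bucket hanging between; in the inner face of each a track for the trunnion pin: a seat notch, a level channel and two ways out.
- seat (a point): Trunnion axis when seated, midway between the housings, 82 mm above the worktop; axes of the stand. Raise the bucket 6 mm to leave the 6 mm deep notch; at 12 mm the pins touch the hood, which covers the channel within 18 mm either side (y). Beyond it, on both the +y and -y side, the track is open above from 18 to 34 mm: a pin 24 to 28 mm (y) from here rises freely straight up, 30 mm or more.
- ways_out (a point): Middle of the hood's top, 106 mm above the worktop. One of the two ways out (+y or -y, the same in both housings) is closed by a tall filler block, level with the hood's top, that stops the pins 10 mm from the seat, still under the hood; the other has a low flush filler and is open. Which is closed changes from run to run and is not in the readings: feel or look for it.
- bar (a joint): Angle of the retaining bar about its upright pivot (at x +104, y +20 mm of the stand), rad: 0 = along the stand's x over the bucket's rim, 20 mm to +y of its centre, where it keeps the bucket in; grows as its free end, nearest the robot, swings to the stand's +y side (left seen from the robot); stop at 1.5. Stays where left; friction under 1 N at its end.
- bar_peg (a point): Middle of the upright black peg, 14 mm diameter, 25 mm tall, on the free end of the bar, 215 mm from the pivot: the place to push. This point is 140 mm above the worktop; the peg's top 155 mm, the bar's top 122 mm; the bar is 12 mm wide.
- bucket_grip (a point): Centre of the wooden grip across the top of the bucket's rigid handle: 74 mm long (x) x 14 mm wide (y) x 16 mm high, handle wires join its last 10 mm at each end. Axes are the bucket's: x along the trunnions, z up. It is 124 mm above the bucket's underside, 72 mm above the trunnion axis.
- bucket_foot (a point): Centre of the bucket's underside; axes as for the grip. Round metal bucket: 80 mm over the rim, 70 mm high, 68 mm at the foot, 0.2 to 0.5 kg with its stilt; two trunnion pins of 8 mm diameter stick out along x to 75 mm either side, 52 mm above the underside. It swings freely about them, with 3 mm end play along x either way.
- stilt_mid (a point): Middle of the small three-armed kiln stilt (47 x 42 x 18 mm, loose) lying in the bucket.
- bat: Square wooden bat, 140 x 140 x 12 mm, fixed flat on the worktop; origin at the centre of its underside, top 12 mm above it. Its middle is where the bucket goes.
- bowl: Brown bowl 95 mm across and 40 mm high, loose; bystander. Origin at the centre of its underside.
- cup: Cup 59 mm across and 54 mm high, loose; bystander. Origin at the centre of its underside.

How it is judged:
On the way, in this order (a step that is already met when the one before it is completed fails the run):
1. the retaining bar is swung open by more than 1 rad while the bucket still hangs in the stand (value of joint bar above 1 rad and horizontal distance between bucket_foot and stand below 0.04 m), for 0.2 s.
2. the bucket is lifted out and carried clear of the stand (horizontal distance between bucket_foot and stand above 0.1 m), for 0.2 s.
At the end, for the whole second after the job is handed in: The bucket stands upright (within 0.1 rad) and at rest on the bat, its centre within 25 mm of the bat's, with the stilt still in it, and the bar is still open beyond 1 rad (horizontal distance between bucket_foot and bat below 0.025 m and height (world z) of bucket_foot between 0.009 and 0.016 m and angle between bucket_foot's own z axis and vertical below 0.1 rad and linear speed of bucket below 0.02 m/s and distance between stilt_mid and bucket_foot below 0.045 m and value of joint bar above 1 rad); the robot touches nothing.
It fails at once if the bucket is tipped by more than 0.5 rad (angle between bucket_foot's own z axis and vertical above 0.5 rad).
It fails at once if the bucket is forced against the stand (over 40 N) (contact force between bucket and stand above 40 N).
It fails at once if the bucket is dropped or pressed hard on the bat (over 40 N) (contact force between bucket and bat above 40 N).
It fails at once if the bowl or the cup is moved by more than 20 mm (distance of any of bowl, cup from where it was at the start of the episode above 0.02 m).
It also fails if it takes over 64 s, if anything falls off the work surface, if the arm or the gripper's body presses on something with over 40 N, if the wrist force passes 120 N, or if a joint passes its speed limit or range.

## Working session

There is one attempt and no reset: what is moved stays moved. The work goes in short steps, Python scripts to look and compute and a shell command to move; the robot and the scene stay as the last step left them, time stands still between calls to the robot, and variables do not carry over. Pictures are saved under pics/ and viewed, about 8 in all and at most 12, crops included, and the job is handed in when it is done.

```bash
mkdir -p pics; ls
cat > h.py <<'E'
from workcell import *
import numpy as np, cv2
from scipy.spatial.transform import Rotation as Rot
def cast(c,uv,z):
    d=c["R"].T@np.linalg.inv(c["K"])@np.array([uv[0],uv[1],1.]); o=-c["R"].T@c["t"]
    return o+d*(z-o[2])/d[2]
def proj(c,X):
    p=c["K"]@(c["R"]@np.array(X,float)+c["t"]); return p[:2]/p[2]
def snap(n,f):
    c=read_camera(n); c={k:(np.array(v)) for k,v in c.items() if k in("image","K","R","t")}
    cv2.imwrite(f"pics/{f}.png",c["image"][:,:,::-1]); np.savez(f"pics/{f}.npz",**c); return c
def load(f): return dict(np.load(f"pics/{f}.npz"))
def toolR():
    q=get_state()["orientation"]; return Rot.from_quat([q[1],q[2],q[3],q[0]]).as_matrix()
def to(x,y,z):
    s=get_state(); print("travel",(toolR().T@(np.array([x,y,z])-s["tcp_pos"])/0.04).round(3))
E
python3 - <<'E'
from h import *
a=snap("top","top0");b=snap("scene","scene0")
s=get_state();print(s);print(toolR().round(3))
for c in(a,b):print((-c["R"].T@c["t"]).round(3),c["R"].round(2).tolist())
cv2.imwrite("pics/both.png",cv2.resize(np.hstack([a["image"],b["image"]])[:,:,::-1],(800,300)))
E
```

```text
pics
{'clock': 0.1, 'joint_pos': array([ 1.06137944e+00,  3.13902659e-01,  4.51485966e-02,  1.30362196e+00,
       -1.21698526e-06,  1.43118258e+00]), 'qvel': array([ 0.00121573, -0.00164883,  0.00223321,  0.00037687, -0.0005389 ,
       -0.00044094]), 'tau': array([ 3.95589246e-03, -4.81722021e+01,  2.99244761e+01,  1.26911383e-02,
       -1.10278745e-04,  1.17733774e-05]), 'tcp_pos': array([0.20762476, 0.5357373 , 0.23053384]), 'orientation': array([-2.51265318e-04,  1.83849723e-01,  9.82954045e-01, -7.48814591e-04]), 'wrist_force': array([ 0.73921019, -0.48758571,  0.21395434]), 'ft_torque': array([0.01420992, 0.03400228, 0.00848467]), 'finger_gap': 0.08588976581609573}
[[-0.932  0.361 -0.001]
 [ 0.361  0.932 -0.001]
 [ 0.    -0.002 -1.   ]]
[ 0.298 -0.382  1.065] [[0.04, -1.0, -0.0], [-0.98, -0.03, -0.22], [0.22, 0.01, -0.98]]
[0.183 0.138 0.773] [[-0.84, -0.54, -0.0], [-0.4, 0.62, -0.67], [0.36, -0.56, -0.74]]
```

View pics/top0.png

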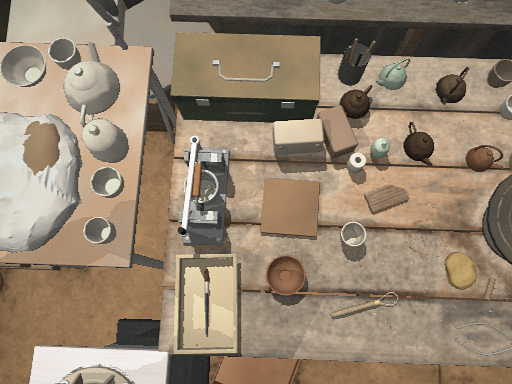

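View pics/scene0.png

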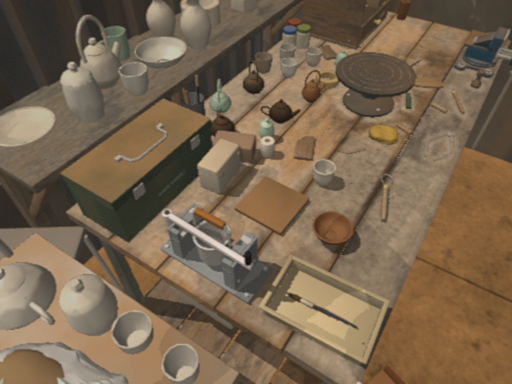

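The top view shows the stand at about (207,195), the bar from (193,140) to (184,232), the bat at (290,208), the bowl at (285,275) and the cup at (353,235). The scene view shows the same layout, with the peg at about (250,258). Next I'll localise these and zoom in.

Run:
```python
from h import *
a=load("top0");b=load("scene0")
for n,uv,z in[("bat",(290.5,208),.012),("bowl",(285,275),.02),("cup",(353,235),.03),("pivot",(193,141),.122),("barend",(184,232),.122),("stand",(207,196),.01)]:print(n,cast(a,uv,z).round(3))
for n,uv,z in[("bat",(272,204),.012),("bowl",(333,230),.02),("cup",(323,173),.03),("pivot",(168,214),.122),("peg",(250,258),.14)]:print(n,cast(b,uv,z).round(3))
A=cv2.resize(a["image"][130:250,165:325],(0,0),fx=3.5,fy=3.5,interpolation=2)
B=cv2.resize(b["image"][190:310,150:290],(0,0),fx=4,fy=4,interpolation=2)
cv2.imwrite("pics/za.png",A[:,:,::-1]);cv2.imwrite("pics/zb.png",B[:,:,::-1])
```

```text
bat [ 0.499 -0.439  0.012]
bowl [ 0.334 -0.429  0.02 ]
cup [ 0.434 -0.59   0.03 ]
pivot [ 0.627 -0.204  0.122]
barend [ 0.415 -0.2    0.122]
stand [ 0.522 -0.229  0.01 ]
bat [ 0.502 -0.432  0.012]
bowl [ 0.334 -0.436  0.02 ]
cup [ 0.436 -0.587  0.03 ]
pivot [ 0.628 -0.205  0.122]
peg [ 0.413 -0.199  0.14 ]
```

View pics/za.png

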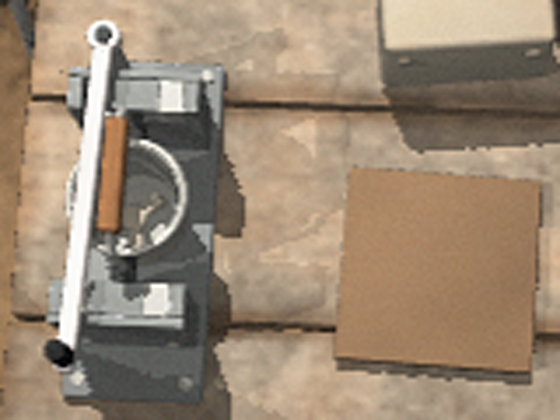

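View pics/zb.png

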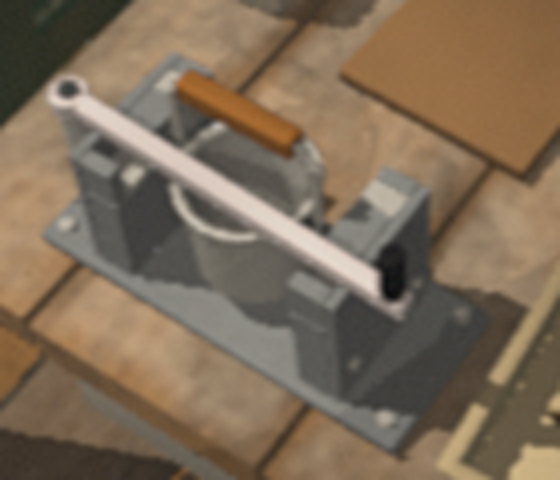

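The zooms show the bar along the +y side of the grip, the black peg at the near end, and the stilt inside the bucket. The light patches on the -y half of both housing tops are ambiguous, so I'll settle that by feel. First I'll check the yaw and the obstacles to the left.

Run:
```python
from h import *
a=load("top0");b=load("scene0")
def tri(p,q):
    P=[c["K"]@np.c_[c["R"],c["t"]] for c in(a,b)]
    X=cv2.triangulatePoints(P[0],P[1],np.array(p,float).reshape(2,1),np.array(q,float).reshape(2,1)).ravel();return (X[:3]/X[3]).round(3)
print("knob",tri((97,127),(80,284)),"cup",tri((107,182),(133,328)),"bigknob",tri((90,82),(80,73+0)))
print("box corner",tri((320,38),(210,128)))
for n,c,w in(("top",a,(165,325,130,250)),("scene",b,(150,290,190,310))):
    im=c["image"][w[2]:w[3],w[0]:w[1]]
    h=cv2.cvtColor(im,cv2.COLOR_RGB2HSV); m=cv2.inRange(h,(5,150,110),(18,255,255))
    k,l,st,ce=cv2.connectedComponentsWithStats(m)
    for i in range(1,k):
        if st[i,4]>60:
            ys,xs=np.where(l==i); r=cv2.minAreaRect(np.c_[xs,ys].astype(np.float32)); bp=cv2.boxPoints(r)+[w[0],w[2]]
            print(n,st[i],"c",cast(c,ce[i]+[w[0],w[2]],.158).round(4)); 
            print([cast(c,p,.162).round(3)[:2].tolist() for p in bp])
    # bat
    im=c["image"];h=cv2.cvtColor(im,cv2.COLOR_RGB2HSV)
    o=(290,208) if n=="top" else (272,204)
    f=cv2.floodFill(im.copy()[:,:,::-1].copy(),np.zeros((386,514),np.uint8),o,(0,0,0),(12,)*3,(12,)*3,cv2.FLOODFILL_FIXED_RANGE)
    m=f[2][1:-1,1:-1]; m=cv2.morphologyEx(m,cv2.MORPH_OPEN,np.ones((5,5))); ys,xs=np.where(m); bp=cv2.convexHull(np.c_[xs,ys].astype(np.float32))
    bp=cv2.approxPolyDP(bp,6,True)[:,0]; pts=np.array([cast(c,p,.012) for p in bp]); print("bat",pts[:,:2].round(3).tolist(),pts.mean(0).round(4))
for X in[(.413,-.199,.154)]:print(proj(a,X),proj(b,X))
```

```text
knob [0.645 0.014 0.138] cup [0.538 0.007 0.064] bigknob [ 0.588 -0.116  0.508]
box corner [ 0.843 -0.516  0.109]
bat [[0.563, -0.507], [0.435, -0.491], [0.438, -0.368], [0.571, -0.373]] [ 0.5018 -0.4347  0.012 ]
scene [ 45  18  30  19 195] c [ 0.529  -0.2253  0.158 ]
[[0.56, -0.216], [0.564, -0.231], [0.494, -0.231], [0.49, -0.216]]
bat [[0.444, -0.502], [0.441, -0.374], [0.565, -0.372], [0.571, -0.499]] [ 0.5053 -0.4366  0.012 ]
[180.88891108 231.16231052] [250.23651122 253.83365549]
```

```bash
python3 -m crank '{"travel": [[-0.64,-0.44,-0.2],[-1.3,-0.9,-0.4],[-1.9,-1.3,-0.6],[-2.6,-1.8,-0.8],[-3.2,-2.2,-1.0]], "turn": [0,0,0,0,0]}' 28
python3 -m crank '{"travel": [[-0.64,-0.44,0],[-1.3,-0.9,0],[-1.9,-1.3,0],[-2.6,-1.8,0],[-3.2,-2.2,0]], "turn": [0,0,0,0,0]}'
python3 -m crank '{"travel": [[-0.64,-0.44,0],[-1.3,-0.9,0],[-1.9,-1.3,0],[-2.6,-1.8,0],[-3.2,-2.2,0]], "turn": [-0.08,-0.16,-0.24,-0.32,-0.345]}'
python3 -c "
from h import *
s=get_state();print(s['joint_pos'],s['tcp_pos'],s['clock'],toolR().round(3));to(.413,-.199,.2)"
```

```text
clock: 0.52
tcp_pos: [0.2957, 0.4061, 0.2712]
orientation: [-0.0, 0.184, 0.983, -0.001]
wrist_force: [0.9, 1.1, 0.4]
finger_gap: 0.0278
clock: 0.93
tcp_pos: [0.3834, 0.2777, 0.2711]
orientation: [-0.0, 0.184, 0.983, -0.0]
wrist_force: [0.5, 0.0, -0.1]
finger_gap: 0.028
clock: 1.35
tcp_pos: [0.4711, 0.1494, 0.271]
orientation: [-0.0, 0.011, 1.0, -0.0]
wrist_force: [0.7, -0.1, -0.3]
finger_gap: 0.0281
[ 1.44579021e-01  1.47225181e-01 -7.11539892e-02  1.35291393e+00
 -1.81559317e-04  1.66354476e-01] [0.47105568 0.14937169 0.2709532 ] 1.35 [[-1.     0.022 -0.   ]
 [ 0.022  1.    -0.   ]
 [ 0.    -0.    -1.   ]]
travel [ 1.261 -8.738  1.777]
```

```bash
python3 -m crank '{"travel": [[0.13,-0.87,0],[0.26,-1.75,0],[0.38,-2.6,0],[0.5,-3.5,0],[0.63,-4.37,0]], "turn": [0,0,0,0,0]}'
python3 -m crank '{"travel": [[0.13,-0.87,0],[0.26,-1.75,0],[0.38,-2.6,0],[0.5,-3.5,0],[0.63,-4.37,0]], "turn": [0,0,0,0,0]}'
python3 -m crank '{"travel": [[0,0,0.5],[0,0,1],[0,0,1.5],[0,0,1.77],[0,0,1.77]], "turn": [0,0,0,0,0]}'
python3 - <<'E'
from h import *
c=snap("wrist","w1"); to(.413,-.199,.13); print(proj(c,(.413,-.199,.154)), proj(c,get_state()["tcp_pos"]))
E
```

```text
clock: 1.77
tcp_pos: [0.4402, -0.0244, 0.2709]
orientation: [-0.0, 0.012, 1.0, 0.0]
wrist_force: [-0.1, -0.4, 1.2]
finger_gap: 0.0282
clock: 2.18
tcp_pos: [0.4106, -0.1986, 0.2711]
orientation: [-0.0, 0.012, 1.0, 0.0]
wrist_force: [1.1, -0.4, -0.2]
finger_gap: 0.028
clock: 2.6
tcp_pos: [0.4095, -0.196, 0.1976]
orientation: [-0.002, 0.013, 1.0, 0.002]
wrist_force: [-0.3, 1.1, 0.1]
finger_gap: 0.0281
travel [-0.074 -0.068  1.728]
[251.34023208 220.96960181] [254.68765917 244.47862761]
```

View pics/w1.png

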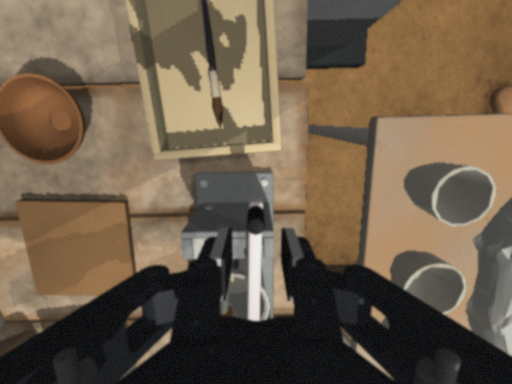

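The peg top is at about (256,212), midway between the two fingers (225 and 290).

```bash
python3 - <<'E'
from h import *
c=load("w1"); print(cast(c,(256,212),.155)); print(cast(c,(254,300),.122))
E
python3 -m crank '{"travel": [[0,-0.07,0.4],[0,-0.07,0.8],[0,-0.07,1.2],[0,-0.07,1.6],[0,-0.07,1.7]], "turn": [0,0,0,0,0]}'
python3 -c "
from h import *
print(get_state()['wrist_force'],toolR().round(3))"
```

```text
[ 0.40569221 -0.1953439   0.155     ]
[ 0.50545501 -0.19967694  0.122     ]
clock: 3.07
tcp_pos: [0.4108, -0.1992, 0.1314]
orientation: [-0.001, 0.012, 1.0, 0.001]
wrist_force: [-0.1, 0.4, -0.4]
finger_gap: 0.0283
[-0.11895531  0.39683565 -0.3869816 ] [[-1.     0.025 -0.002]
 [ 0.025  1.     0.001]
 [ 0.002  0.001 -1.   ]]
```

```bash
for i in 1 2; do python3 -m crank '{"travel": [[-0.01,0.32,0],[-0.04,0.64,0],[-0.09,0.96,0],[-0.15,1.28,0],[-0.24,1.59,0]], "turn": [0.06,0.12,0.18,0.24,0.3]}'; done
python3 - <<'E'
from h import *
c=snap("top","t2"); s=get_state(); p=s["tcp_pos"]-np.array([.6275,-.2045,.13]); print(np.hypot(p[0],p[1]),np.arctan2(p[1],-p[0]),s["wrist_force"])
E
```

```text
clock: 3.48
tcp_pos: [0.4232, -0.1363, 0.1339]
orientation: [0.001, 0.163, 0.987, -0.0]
wrist_force: [-0.3, -0.2, -0.3]
finger_gap: 0.028
clock: 3.9
tcp_pos: [0.4527, -0.0788, 0.134]
orientation: [0.001, 0.309, 0.951, -0.0]
wrist_force: [-0.5, -0.7, -0.4]
finger_gap: 0.0281
0.21493185771557438 0.6316929209740739 [0.53246956 1.06756853 0.81071253]
```

```bash
for i in 1 2; do python3 -m crank '{"travel": [[-0.01,0.32,0],[-0.04,0.64,0],[-0.09,0.96,0],[-0.15,1.28,0],[-0.24,1.59,0]], "turn": [0.06,0.12,0.18,0.24,0.3]}'; done
python3 -m crank '{"travel": [[0,0,-0.4],[0,0,-0.8],[0,0,-1.2],[0,0,-1.8],[0,0,-2.4]], "turn": [0,0,0,0,0]}'
python3 - <<'E'
from h import *
c=snap("top","t3"); s=get_state(); p=s["tcp_pos"]-np.array([.6275,-.2045,.13]); print(np.hypot(p[0],p[1]),np.arctan2(p[1],-p[0]),s["wrist_force"],toolR().round(3),s["joint_pos"])
to(.48,-.224,.24)
E
```

```text
clock: 4.37
tcp_pos: [0.4976, -0.033, 0.1337]
orientation: [0.001, 0.447, 0.895, 0.0]
wrist_force: [-0.5, 0.0, 1.2]
finger_gap: 0.0284
clock: 4.78
tcp_pos: [0.5542, -0.0024, 0.1336]
orientation: [0.0, 0.575, 0.818, 0.0]
wrist_force: [0.5, -0.2, 0.8]
finger_gap: 0.0278
clock: 5.2
tcp_pos: [0.5533, -0.0028, 0.2302]
orientation: [-0.0, 0.574, 0.819, -0.0]
wrist_force: [0.8, 0.6, 1.2]
finger_gap: 0.0278
0.2137560147119468 1.2280998040101119 [ 2.04089553 -0.74977381  3.09649112] [[-0.34   0.94   0.008]
 [ 0.94   0.34  -0.001]
 [-0.004  0.007 -1.   ]] [-1.50165714e-01  2.67372861e-01 -5.66730235e-03  1.28962392e+00
 -2.70780903e-05  1.07328260e+00]
travel [-4.547 -3.657 -0.116]
```

```bash
python3 -m crank '{"travel": [[-0.8,-0.1,-0.6],[-1.6,-0.2,-1.0],[-2.4,-0.3,-1.25],[-3.2,-0.4,-1.25],[-4,-0.5,-1.25]], "turn": [0,0,0,0,0]}' 60
python3 -m crank '{"travel": [[-0.7,-0.1,0],[-1.5,-0.2,0],[-1.5,-0.2,0],[-1.5,-0.2,0],[-1.5,-0.2,0]], "turn": [-0.12,-0.24,-0.36,-0.48,-0.6]}'
python3 -m crank '{"travel": [[0,0,0],[0,0,0],[0,0,0],[0,0,0],[0,0,0]], "turn": [-0.12,-0.24,-0.36,-0.48,-0.6]}'
python3 - <<'E'
from h import *
c=snap("wrist","w4"); t=snap("top","t4"); s=get_state(); print(s["tcp_pos"],toolR().round(3))
cv2.imwrite("pics/w4t4.png",np.hstack([cv2.resize(c["image"][:,100:420],(0,0),fx=1.4,fy=1.4),cv2.resize(t["image"][110:264,110:237],(0,0),fx=3.49,fy=3.49)[:537]])[:,:,::-1] if 0 else cv2.resize(c["image"],(800,600))[:,:,::-1])
E
```

```text
clock: 5.67
tcp_pos: [0.5897, -0.1619, 0.281]
orientation: [0.002, 0.574, 0.819, 0.0]
wrist_force: [0.2, -0.3, -0.7]
finger_gap: 0.0598
clock: 6.08
tcp_pos: [0.6017, -0.2205, 0.2791]
orientation: [0.0, 0.305, 0.952, -0.0]
wrist_force: [0.1, 0.1, 0.8]
finger_gap: 0.0602
clock: 6.5
tcp_pos: [0.6018, -0.2195, 0.2795]
orientation: [0.0, 0.009, 1.0, -0.0]
wrist_force: [0.8, -0.7, 0.3]
finger_gap: 0.06
[ 0.60180074 -0.2194195   0.27944865] [[-1.     0.024  0.001]
 [ 0.024  1.    -0.001]
 [-0.001 -0.    -1.   ]]
```

View pics/w4t4.png

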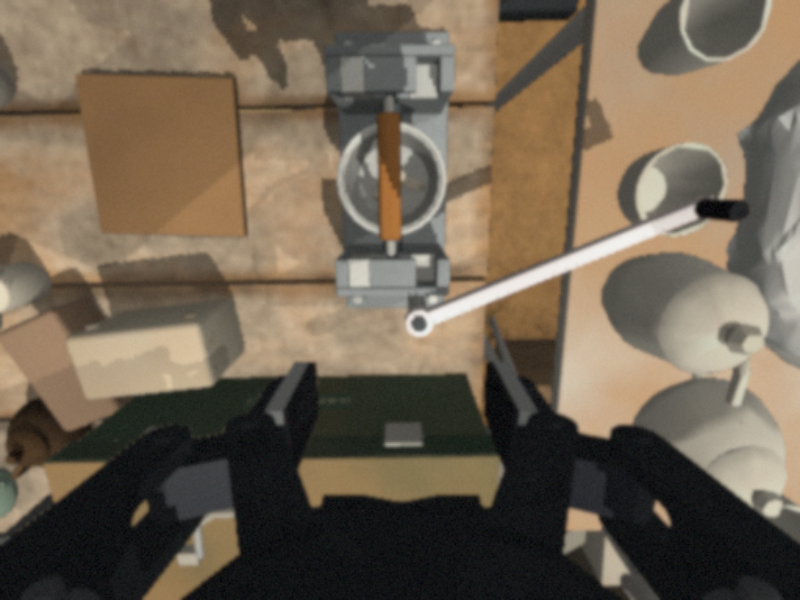

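The wrist view shows the bar open. On the +y side (image right) there are recessed pockets at (425,78) and (425,268), while the -y fillers look level with the hood, so +y appears to be the open way. The grip runs from (388,112) to (391,238).

Run:
```python
from h import *
c=load("w4"); k=1/1.5625
f=lambda u,v,z:cast(c,(u*k,v*k),z).round(4)
g=[f(388,112,.162),f(391,238,.162)];print("grip",g,(g[0]+g[1])/2)
piv=f(420,322,.122);peg=f(740,209,.150);print(piv,peg,np.hypot(*(peg-piv)[:2]),np.arctan2(peg[1]-piv[1],piv[0]-peg[0]))
for q in((81,73),(233,74),(245,235),(103,234)):print("bat",f(*q,.012))
to(.525,-.224,.24); print(get_state()["joint_pos"])
```

```text
grip [array([ 0.4915, -0.224 ,  0.162 ]), array([ 0.5633, -0.224 ,  0.162 ])] [ 0.5274 -0.224   0.162 ]
[ 0.6314 -0.2045  0.122 ] [ 0.5503 -0.0018  0.15  ] 0.2183220098844823 1.190204893971246
bat [ 0.4315 -0.4974  0.012 ]
bat [ 0.4346 -0.3636  0.012 ]
bat [ 0.5755 -0.3696  0.012 ]
bat [ 0.5721 -0.5076  0.012 ]
travel [ 1.918 -0.159  0.984]
[-4.74839811e-01  4.42887189e-01  3.52655919e-01  1.47944947e+00
 -1.11720369e-05 -4.51324487e-01]
```

```bash
python3 -m crank '{"travel": [[0.4,-0.04,0],[0.8,-0.08,0],[1.2,-0.12,0],[1.6,-0.14,0],[1.9,-0.15,0.4]], "turn": [0,0,0,0,0]}' 45
python3 -m crank '{"travel": [[0,0,0.5],[0,0,1],[0,0,1.5],[0,0,2],[0,0,2.4]], "turn": [0,0,0,0,0]}'
python3 -c "
from h import *
c=snap('wrist','w5');print(get_state()['wrist_force']);to(.526,-.224,.137)"
```

```text
clock: 7.02
tcp_pos: [0.5259, -0.2242, 0.266]
orientation: [0.003, 0.014, 1.0, -0.002]
wrist_force: [0.8, -0.3, 0.0]
finger_gap: 0.0451
clock: 7.43
tcp_pos: [0.5253, -0.2232, 0.1657]
orientation: [-0.0, 0.014, 1.0, 0.0]
wrist_force: [0.1, 0.0, 1.0]
finger_gap: 0.0446
[-1.7047954   0.29112185 -2.50591364]
travel [-0.058 -0.04   0.639]
```

```bash
python3 -m crank '{"travel": [[0,-0.02,0.3],[0,-0.02,0.6],[0,-0.02,0.7],[0,-0.02,0.7],[0,-0.02,0.7]], "turn": [0,0,0,0,0]}'
python3 -m crank '{"travel": [[0,0,0],[0,0,0],[0,0,0],[0,0,0],[0,0,0]], "turn": [0,0,0,0,0]}' 0 45
python3 -m crank '{"travel": [[0,0,0],[0,0,0],[0,0,0],[0,0,0],[0,0,0]], "turn": [0,0,0,0,0]}'
```

```text
clock: 7.9
tcp_pos: [0.5258, -0.2242, 0.1393]
orientation: [0.0, 0.013, 1.0, -0.0]
wrist_force: [-0.8, 0.8, -0.2]
finger_gap: 0.0447
clock: 8.32
tcp_pos: [0.5262, -0.2245, 0.1395]
orientation: [0.001, 0.013, 1.0, -0.001]
wrist_force: [0.0, -0.5, 4.8]
finger_gap: 0.0129
clock: 8.73
tcp_pos: [0.5262, -0.2245, 0.1395]
orientation: [0.001, 0.013, 1.0, -0.001]
wrist_force: [0.4, 0.1, 5.8]
finger_gap: 0.0128
```

```bash
python3 -m crank '{"travel": [[0,0,-0.05],[0,0,-0.1],[0,0,-0.15],[0,0,-0.2],[0,0,-0.2]], "turn": [0,0,0,0,0]}'
python3 -m crank '{"travel": [[0,0,0],[0,0,0],[0,0,0]], "turn": [0,0,0]}'
```

```text
clock: 9.15
tcp_pos: [0.5255, -0.2239, 0.1464]
orientation: [-0.0, 0.012, 1.0, 0.0]
wrist_force: [0.7, -1.5, -3.3]
finger_gap: 0.0131
clock: 9.4
tcp_pos: [0.5255, -0.2239, 0.1463]
orientation: [-0.0, 0.012, 1.0, 0.0]
wrist_force: [0.2, 0.1, -4.3]
finger_gap: 0.0131
```

```bash
python3 -m crank '{"travel": [[0,0,-0.03],[0,0,-0.06],[0,0,-0.06]], "turn": [0,0,0]}'
python3 -m crank '{"travel": [[0,0.05,0],[0,0.1,0],[0,0.15,0],[0,0.2,0],[0,0.2,0]], "turn": [0,0,0,0,0]}'
```

```text
clock: 9.65
tcp_pos: [0.5257, -0.2241, 0.1492]
orientation: [0.0, 0.012, 1.0, -0.0]
wrist_force: [-1.0, -0.2, -2.6]
finger_gap: 0.0128
clock: 10.07
tcp_pos: [0.5257, -0.2155, 0.1488]
orientation: [-0.0, 0.012, 1.0, 0.0]
wrist_force: [0.2, 0.4, -3.7]
finger_gap: 0.0133
```

Raised about 9 mm, and it moves freely +8 mm in y. I'll keep going in small steps past the 10 mm point.

```bash
python3 -m crank '{"travel": [[0,0.04,0],[0,0.08,0],[0,0.12,0],[0,0.12,0]], "turn": [0,0,0,0]}'
python3 -c "
from h import *
print(get_state()['ft_torque'])"
```

```text
clock: 10.4
tcp_pos: [0.5259, -0.2109, 0.1489]
orientation: [-0.0, 0.012, 1.0, 0.0]
wrist_force: [0.5, -0.7, -3.0]
finger_gap: 0.013
[0.01691606 0.05783    0.01727323]
```

```bash
python3 -m crank '{"travel": [[0,0.05,0],[0,0.1,0],[0,0.15,0],[0,0.15,0]], "turn": [0,0,0,0]}'
python3 -m crank '{"travel": [[0,0.05,0],[0,0.1,0],[0,0.16,0],[0,0.16,0]], "turn": [0,0,0,0]}'
python3 -m crank '{"travel": [[0,0,0],[0,0,0]], "turn": [0,0]}'
python3 -c "
from h import *
snap('scene','s6');print(get_state()['ft_torque'])"
```

```text
clock: 10.73
tcp_pos: [0.526, -0.2048, 0.1489]
orientation: [-0.0, 0.012, 1.0, 0.0]
wrist_force: [0.4, -0.1, -3.4]
finger_gap: 0.013
clock: 11.07
tcp_pos: [0.5261, -0.1983, 0.1489]
orientation: [-0.0, 0.012, 1.0, 0.0]
wrist_force: [-0.7, 0.7, -2.3]
finger_gap: 0.0132
clock: 11.23
tcp_pos: [0.5263, -0.1988, 0.1489]
orientation: [0.0, 0.012, 1.0, -0.0]
wrist_force: [1.0, -0.5, -3.1]
finger_gap: 0.0132
[-0.01605783  0.04810031  0.02002553]
```

```bash
python3 -m crank '{"travel": [[0,0,-0.06],[0,0,-0.12],[0,0,-0.18],[0,0,-0.24],[0,0,-0.3]], "turn": [0,0,0,0,0]}'
python3 -m crank '{"travel": [[0,0,-0.1],[0,0,-0.2],[0,0,-0.3],[0,0,-0.4],[0,0,-0.4]], "turn": [0,0,0,0,0]}'
```

```text
clock: 11.7
tcp_pos: [0.5263, -0.1989, 0.1613]
orientation: [0.0, 0.012, 1.0, -0.0]
wrist_force: [0.0, 0.4, -3.0]
finger_gap: 0.0128
clock: 12.12
tcp_pos: [0.5268, -0.1991, 0.178]
orientation: [0.001, 0.012, 1.0, -0.0]
wrist_force: [0.0, 0.3, -2.8]
finger_gap: 0.0129
```

```bash
python3 -m crank '{"travel": [[0,0,-0.2],[0,0,-0.5],[0,0,-0.8],[0,0,-1.1],[0,0,-1.4]], "turn": [0,0,0,0,0]}'
python3 -m crank '{"travel": [[0,0,-0.2],[0,0,-0.4],[0,0,-0.6],[0,0,-0.7],[0,0,-0.7]], "turn": [0,0,0,0,0]}'
python3 -c "
from h import *
snap('scene','s7');print(get_state()['wrist_force'],get_state()['ft_torque'],toolR().round(3));to(.5034,-.435,.26)"
```

```text
clock: 12.53
tcp_pos: [0.5261, -0.1988, 0.2338]
orientation: [-0.0, 0.012, 1.0, 0.0]
wrist_force: [-0.8, 0.2, -3.1]
finger_gap: 0.013
clock: 12.95
tcp_pos: [0.5266, -0.1991, 0.2619]
orientation: [0.001, 0.012, 1.0, -0.0]
wrist_force: [-0.1, 0.1, -3.7]
finger_gap: 0.0132
[-1.18919933  0.0824713  -3.57560797] [ 0.01884983 -0.0314311  -0.00776625] [[-1.     0.025  0.001]
 [ 0.025  1.    -0.   ]
 [-0.001 -0.    -1.   ]]
travel [ 0.429 -5.913  0.03 ]
```

View pics/s7.png

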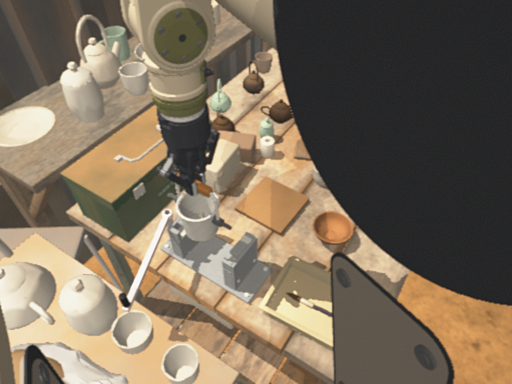

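The scene view shows the bucket upright in the gripper at (198,213), clear of the stand, with the bar open from (165,215) to (128,298). Next is the carry to the bat.

```bash
python3 -m crank '{"travel": [[0.02,-0.3,0],[0.06,-0.8,0],[0.1,-1.4,0],[0.14,-2.0,0],[0.19,-2.6,0]], "turn": [0,0,0,0,0]}'
python3 -m crank '{"travel": [[0.04,-0.6,0],[0.09,-1.2,0],[0.13,-1.8,0],[0.17,-2.3,0],[0.2,-2.7,0]], "turn": [0,0,0,0,0]}'
python3 -m crank '{"travel": [[0.02,-0.3,0],[0.04,-0.5,0],[0.04,-0.6,0],[0.04,-0.6,0]], "turn": [0,0,0,0]}'
python3 -c "
from h import *
snap('top','t8');snap('wrist','w8');to(.5034,-.435,.125)"
```

```text
clock: 13.42
tcp_pos: [0.5155, -0.3041, 0.26]
orientation: [-0.001, 0.012, 1.0, 0.0]
wrist_force: [0.9, -0.4, -3.3]
finger_gap: 0.0136
clock: 13.83
tcp_pos: [0.5043, -0.4129, 0.2595]
orientation: [-0.001, 0.013, 1.0, 0.0]
wrist_force: [-0.4, 1.0, -3.2]
finger_gap: 0.0132
clock: 14.17
tcp_pos: [0.5029, -0.435, 0.2603]
orientation: [-0.0, 0.013, 1.0, 0.0]
wrist_force: [-0.5, -0.2, -3.1]
finger_gap: 0.013
travel [-0.004 -0.036  3.395]
```

```bash
python3 -m crank '{"travel": [[0,0,0.2],[0,0,0.5],[0,0,0.9],[0,0,1.3],[0,0,1.7]], "turn": [0,0,0,0,0]}'
python3 -m crank '{"travel": [[0,0,0.4],[0,0,0.8],[0,0,1.1],[0,0,1.3],[0,0,1.4]], "turn": [0,0,0,0,0]}'
python3 -m crank '{"travel": [[0,0,0.03],[0,0,0.06],[0,0,0.09],[0,0,0.09]], "turn": [0,0,0,0]}'
python3 -c "
from h import *
snap('scene','s9');print(get_state()['wrist_force'])"
```

```text
clock: 14.68
tcp_pos: [0.5034, -0.4332, 0.1921]
orientation: [0.0, 0.012, 1.0, -0.0]
wrist_force: [-0.3, -1.0, -3.7]
finger_gap: 0.0132
clock: 15.1
tcp_pos: [0.5028, -0.4329, 0.1352]
orientation: [-0.001, 0.012, 1.0, 0.001]
wrist_force: [0.3, 0.1, -3.9]
finger_gap: 0.0134
clock: 15.43
tcp_pos: [0.5035, -0.4346, 0.134]
orientation: [0.0, 0.012, 1.0, -0.0]
wrist_force: [-0.2, 0.4, -4.7]
finger_gap: 0.0129
[-8.16366838e-02 -3.52014832e-03 -4.36933191e+00]
```

```bash
python3 -c "
from h import *
c=load('s9');a=c['image'][120:270,150:350];cv2.imwrite('pics/s9c.png',cv2.resize(a,(0,0),fx=3.5,fy=3.5)[:,:,::-1])"
```

```text
(no output)
```

View pics/s9c.png

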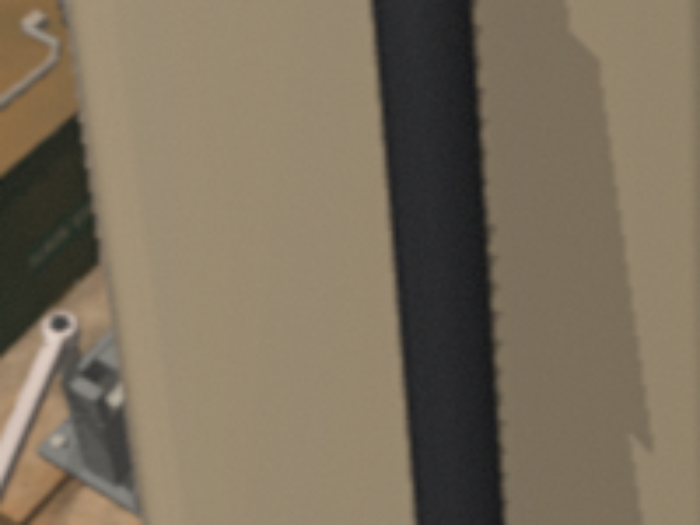

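The scene camera is blocked by the arm, so I'll rely on force and lower slowly.

```bash
python3 -m crank '{"travel": [[0,0,0.04],[0,0,0.08],[0,0,0.12],[0,0,0.15],[0,0,0.15]], "turn": [0,0,0,0,0]}'
python3 -m crank '{"travel": [[0,0,0.03],[0,0,0.06],[0,0,0.06]], "turn": [0,0,0]}'
python3 -m crank '{"travel": [[0,0,0.03],[0,0,0.05],[0,0,0.05]], "turn": [0,0,0]}'
```

```text
clock: 15.9
tcp_pos: [0.503, -0.4342, 0.1268]
orientation: [-0.0, 0.012, 1.0, 0.0]
wrist_force: [0.3, -0.7, -2.9]
finger_gap: 0.0128
clock: 16.15
tcp_pos: [0.5031, -0.4343, 0.1245]
orientation: [-0.0, 0.012, 1.0, 0.0]
wrist_force: [0.4, 0.8, -3.5]
finger_gap: 0.0135
clock: 16.4
tcp_pos: [0.5031, -0.4343, 0.1226]
orientation: [-0.0, 0.012, 1.0, 0.0]
wrist_force: [-0.6, 0.4, -2.9]
finger_gap: 0.013
```

```bash
python3 -m crank '{"travel": [[0,0,0.02],[0,0,0.04],[0,0,0.04]], "turn": [0,0,0]}'
python3 -m crank '{"travel": [[0,0,0.02],[0,0,0.02]], "turn": [0,0]}'
python3 -c "
from h import *
snap('top','t9')"
```

```text
clock: 16.65
tcp_pos: [0.5033, -0.4346, 0.1218]
orientation: [0.0, 0.012, 1.0, -0.0]
wrist_force: [-0.4, -0.1, -0.1]
finger_gap: 0.0133
clock: 16.82
tcp_pos: [0.5033, -0.4349, 0.1217]
orientation: [0.0, 0.012, 1.0, -0.001]
wrist_force: [-2.3, -0.3, 3.7]
finger_gap: 0.0129
```

Contact came at the predicted height, so I'll release and retreat straight up.

```bash
python3 -m crank '{"travel": [[0,0,0],[0,0,0],[0,0,0],[0,0,0],[0,0,0]], "turn": [0,0,0,0,0]}' 40
python3 -m crank '{"travel": [[0,0,-0.2],[0,0,-0.5],[0,0,-1],[0,0,-1.5],[0,0,-2.0]], "turn": [0,0,0,0,0]}'
python3 -m crank '{"travel": [[0.5,0,-0.8],[-0.5,0,-1.6],[-1,0,-1.6],[-1.5,0,-1.6],[-2,0,-1.6]], "turn": [0,0,0,0,0]}'
python3 - <<'E'
from h import *
w=snap("wrist","w10");t=snap("top","t10")
A=cv2.resize(w["image"],(400,300)); B=cv2.resize(t["image"][130:310,150:390],(400,300))
cv2.imwrite("pics/f.png",np.hstack([A,B])[:,:,::-1]); print(get_state()["tcp_pos"],get_state()["finger_gap"])
E
```

```text
clock: 17.28
tcp_pos: [0.5032, -0.4342, 0.1201]
orientation: [-0.0, 0.012, 1.0, 0.0]
wrist_force: [-0.7, 0.6, -0.8]
finger_gap: 0.04
clock: 17.7
tcp_pos: [0.5031, -0.4342, 0.2017]
orientation: [0.0, 0.012, 1.0, 0.0]
wrist_force: [1.5, -0.9, -0.2]
finger_gap: 0.0399
clock: 18.12
tcp_pos: [0.5844, -0.4365, 0.2666]
orientation: [0.001, 0.012, 1.0, -0.001]
wrist_force: [-0.1, -0.2, 0.5]
finger_gap: 0.0402
[ 0.58562449 -0.43577136  0.26364478] 0.039996998603210016
```

View pics/f.png

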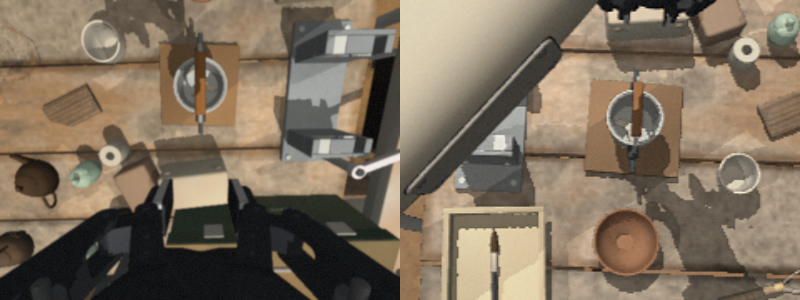

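The bucket stands upright in the middle of the bat (rim centre at (200,84) in the wrist half). The stilt is visible inside it, and the bowl and cup look to be in place. I'll do a numeric check, then hand in.

Run:
```python
from h import *
c=load("w10");t=load("t10")
print("rim",cast(c,(200*1.28,84*1.28),.082).round(4)); u=lambda x,y:(150+(x-400)*.6,130+y*.6)
print("rim top",cast(t,u(635,118),.082).round(4)); print("bowl",cast(t,u(627,243),.02).round(3),"cup",cast(t,u(739,174),.03).round(3))
print("bat",cast(c,(199*1.28,84*1.28),.012).round(4))
p=cast(c,(358*1.28,172*1.28),.122);q=cast(c,(398*1.28,159*1.28),.122);print("bar angle",np.arctan2(q[1]-p[1],p[0]-q[0]))
s=get_state();print(s["clock"],s["wrist_force"]); hand_in()
```

```text
rim [ 0.5023 -0.4344  0.082 ]
rim top [ 0.5024 -0.4361  0.082 ]
bowl [ 0.332 -0.432  0.02 ] cup [ 0.436 -0.591  0.03 ]
bat [ 0.4995 -0.4363  0.012 ]
bar angle 1.2372378572779732
18.2167 [ 0.01317764 -0.12729391 -0.68487772]
the job is handed in; nothing more can be done
```

The bucket is standing upright on the middle of the bat with the gripper clear, and I handed the job in at 18.2 s. `hand_in()` gives no verdict, so the results below are my own last checks.

**What I did:** I swung the bar open by caging the peg between the fingers. I then took the bucket by its grip, raised it about 9 mm and felt for the way out. The +y side was open: no resistance over 25 mm of travel. I lifted it out there, carried it level to the bat, lowered it to light contact and let go.

| Check | Result |
|---|---|
| Bar angle | About 1.2 rad (1.19 and 1.24 from two views; more than 1 rad needed) |
| Bucket centre | (0.502, -0.435), within about 3 mm of the bat's centre (25 mm allowed) |
| Wrist force | Under 6 N at every printed reading |
| Stilt | Visible inside the bucket |
| Bowl and cup | Within about 3 mm of where they started, which is within measuring error |

**What failed or disagreed:**
- **Scene camera:** the arm blocked its view during the set-down, so I judged touchdown by height and force. Contact came at the expected height.
- **Grip detection:** my colour mask missed the grip in the first top view, so I took its position from the scene and wrist cameras.
- **Pivot position:** the close wrist view put the bar's pivot about 4 mm from the first estimate, which made no practical difference.

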